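# Index the cup carousel under the drip cone and cover the cone

### The arm

A 6-joint arm with a two-finger parallel gripper is mounted at the origin on the work surface. World frame = base frame: x ahead of the robot, y to its left, z up, the work surface at z = 0. Lengths are in mm, angles in rad, forces in N, time in s.
With the tool pointing down it reaches from about 275 to 1000 mm from the base axis. Payload 8.4 kg.
Tool frame: the origin (TCP) lies on the centre line of the jaws, within the pads' length; the fingertips stand 17 mm ahead of it and the grasp point (between the pads) lies 2 mm behind it (r.tcp_to_tips is the z of the fingertips in the tool frame, in mm); z points along the fingers, y is the direction in which the jaws open and shut (so a half turn about z gives the same grasp; the last joint's range is limited). The gripper opens to 85 mm and grips with 20 to 120 N. Pads are 22 mm wide; open, the fingers measure 114 mm over their backs; the gripper's body (76 mm by 85 mm) begins 54 mm behind the grasp point. The pads swing forward as they close: fully open they stand 13 mm farther back than shut.
Start: joints at [1.105, 0.353, 1.633, -0, 1.155, -0.002], TCP at [279.593, 558.978, 248.281] pointing down, gripper open.
Joint ranges: [-2.63, 2.63], [-0.92, 2.1], [0.06, 2.66], [-1.3, 4.44], [0, 2.69], [-3.02, 3.02]. Speed limits (rad/s): [2.22, 2.22, 2.79, 3.14, 3.14, 3.14].

### API

Orientations are given as [roll, pitch, yaw] about the fixed x, y, z axes, in that order (R = Rz(yaw) Ry(pitch) Rx(roll)).
In Python, from rig import r, cams, job gives the robot as it stands.
- The arm moves only by the tool drive_tool, never from a script. Its argument "deltas" is a list of rows, each a list of 4 numbers: the shift along the tool's x, y, z in cm, then the turn about the tool's z in rad. In form: [[x, y, z, roll], ...]. A call has 1 to 12 rows; each row shifts and turns the commanded pose from where the row before left it, along the tool's axes as they then stand; what a row does not reach is not made up. A row lasts 1/12 s, in which the tool goes at most 41.7 mm and 7.16 degrees, less where a joint would pass 70% of its speed; a pose out of reach is approached as far as the arm can. A call with a gripper value outside its range is refused whole. "jaw" is the closure, from 0 (fully open) to 1 (shut), set as the call begins (left out, the last holds). The fingers move at their own pace and stop on an object; "force" is the grip in N (left out, the last holds). Time passes only in rows, so rows that do not move let the fingers close. It gives the time, the measured TCP pose, the force and the opening at its end, in the units of the state.
- r.sense(): the state, without advancing time (a new reading comes with each control period).
- cams.grab_frame(name): name is "side" or "top" or "wrist"; returns (picture, depth): 420x560x3 uint8, red, green, blue; 420x560 float32, mm along the optical axis (not along the pixel's ray), 0 where there is no reading.
- cams.camera_params(name): a dict with "fx", "fy", "cx", "cy" (pixels), "k1" (the pictures are not rectified: a ray, as slopes to the right and down, at radius r is drawn at 1 + k1 r^2 times it, then the intrinsics apply), "R" (3x3) and "t" (3): a world point X has camera coordinates R X + t. Camera axes: x right, y down, z forward; pixel columns grow to the right and rows downward; lengths in mm; the calibration is good to about 2 mm. A picture is of the moment at which its call begins: read the wrist's pose just before it. camera_params takes no time and is no camera call; for the wrist camera it gives the pose at the moment of the call.
- job.sign_off(): hands the job in, once; it reports no verdict.
The state is a dict: "clock": time; "qpos": joint angles; "qvel": joint speeds; "joint_efforts": joint torques, N m; "eef_pos": TCP position; "tcp_rot": TCP orientation; "contact_force": force on the tool from outside, world axes, zero at the start; "wrist_torque": the same for the moment, N m; "opening": opening from 0.0 (shut) to 1.0 (fully open).
Only numpy, scipy, OpenCV 4.12 (cv2) and the standard library are available. Lean on these libraries where they do the work, as an engineer would, in place of code of your own. Each camera call takes 0.05 s, during which the arm holds its last target. There are 200 camera calls.

### The job

Get the drip station ready for the next cup: by pushing its red pegs, turn the cup carousel one click, whichever way brings the glass tumbler standing on it under the steel drip cone, and let it settle in its detent; then swing the clear flap down fully shut over the cone. Do not touch or tip the tumbler or the yellow jug riding on the carousel, never turn the carousel more than that one click or the wrong way, and leave the spare tumbler, its coaster and the canister where they stand.

Things in the scene. Friction and masses are not known exactly. Their poses are not given: they have to be found in the camera images.
- station: Oak board on feet, 350 x 330 mm, top 33 mm above the table, carrying carousel, cone and flap. Origin: on the table surface under the carousel's axis; x points from that axis to the cone (away from the robot, give or take yaw), y left, z up. Steel rods 10 mm thick: uprights at x 168, y +-62 mm; level rods at height 203 mm round the rectangle x 30 to 168, y +-62 mm.
- carousel (a joint): Turn (rad) of the cup carousel about the vertical through the station origin, positive counter-clockwise from above, 0 at the start. Wooden disc of radius 140 mm, top at height 55 mm. Six wells (steel rings 72 mm across, 5 mm high) at radius 90 mm, at 0 (under the cone), 60, .. 300 degrees. A detent holds it every 1.047 rad; past half way (0.52) it snaps on to the next by itself.
- peg_left (a point): Top (height 100 mm) of the red peg that starts at 150 degrees in the station frame (near side, left); moves with the carousel. Six such upright pegs, 12 mm thick, rise 45 mm from the disc at radius 120 mm, midway between wells; about 4 N sideways on one starts the turn.
- peg_right (a point): Top (height 100 mm) of the red peg that starts at 210 degrees in the station frame (near side, right); moves with the carousel. Six such upright pegs, 12 mm thick, rise 45 mm from the disc at radius 120 mm, midway between wells; about 4 N sideways on one starts the turn.
- cone_drop (a point): Fixed point at the height of the carousel's top, station x = 90 mm, straight under the steel drip cone's outlet: the middle of the tumbler's underside has to come here. The fixed cone spans heights 145 to 206 mm, 120 mm across its flange, 20 mm across the outlet.
- flap (a joint): Angle (rad) of the clear acrylic flap: 0 shut (level over the cone, 5 mm thick, mid-plane at height 212 mm), 1.5 upright; starts at 0.9 to 1.3; its stiff hinge stays where left. 130 mm along station x, centred on the cone; 128 mm from hinge to free edge. Hinge along x at y +62 mm; shut, it extends to -y. Shut it by pushing its outer face (facing +y when raised) over and down.
- flap_hinge (a point): Middle of the flap's hinge line, at height 212 mm.
- flap_lip (a point): Middle of the flap's orange free-edge strip (10 mm wide), 123 mm from the hinge line.
- tumbler: Clear glass tumbler, 78 mm tall, 60 mm across the base and 70 mm across the rim, standing in a carousel well next to the empty one under the cone (at +60 or -60 degrees of the station). Origin: centre of its underside; z up.
- jug: Yellow ceramic creamer jug, 75 mm tall, up to 68 mm across plus a handle (54 mm out from its axis), in the well on the other side of the cone. Origin: centre of its underside; z up.
- spare_tumbler: An identical glass tumbler standing on the wooden coaster, off the station to the left. Origin: centre of its underside.
- coaster: Dark wooden coaster 100 x 100 x 10 mm on the table. Origin: centre of its underside.
- canister: Closed tin canister, 88 mm across, 132 mm tall, on the table to the right. Origin: centre of its underside.

How it is judged:
By the outcome, as a careful person would: the job done as asked, in the order asked, and still so for the second after the job is handed in, with the robot touching nothing.
It also fails if it takes over 51 s, if anything falls off the work surface, if the arm or the gripper's body presses on something with over 40 N, if the wrist force passes 120 N, or if a joint passes its speed limit or range.

## Working session

There is one attempt and no reset: what is moved stays moved. The work goes in short steps, Python scripts to look and compute and a tool call to move; the robot and the scene stay as the last step left them, time stands still between calls to the robot, and variables do not carry over. Pictures are saved under pics/ and viewed, about 8 in all and at most 12, crops included, and the job is handed in when it is done.

Besides the shell and the picture viewer there is one more tool, called after "Emit:" in YAML: its name, and indented under it one key for each argument. drive_tool: Moves the arm, as the interface text tells. Its arguments: {"type":"object","properties":{"deltas":{"type":"array"},"jaw":{"type":"number"},"force":{"type":"number"}},"required":["deltas"]}

```bash
mkdir -p pics; ls; python3 - <<'E'
from rig import r,cams,job
import cv2
print(r.sense(), r.tcp_to_tips)
for n in ("top","side"):
    p,d=cams.grab_frame(n); cv2.imwrite(f"pics/{n}0.png",cv2.cvtColor(p,cv2.COLOR_RGB2BGR))
    import numpy as np; np.save(f"pics/{n}0.npy",d)
    print(cams.camera_params(n))
E
```

```text
pics
{'clock': 0.0, 'qpos': array([ 1.10459925e+00,  3.53646083e-01,  1.63414115e+00,  3.41125729e-05,
        1.15522145e+00, -2.37394720e-03]), 'qvel': array([-3.61855601e-05, -1.15670384e-04,  1.11320848e-04,  1.86081564e-03,
       -1.94274700e-03, -6.39953444e-04]), 'joint_efforts': array([ 2.12960681e-04, -6.05242109e+01, -3.42064512e+01,  5.19861419e-05,
        9.31089395e-03, -5.81780640e-06]), 'eef_pos': array([279.37461441, 558.56572274, 247.55996191]), 'tcp_rot': array([-3.14017670e+00, -3.45510301e-05,  2.67775571e+00]), 'contact_force': array([-0.55589412,  0.10718392,  0.19330819]), 'wrist_torque': array([-0.00232437, -0.00836646,  0.00255805]), 'opening': 0.9975938735388149} 17.0
{'fx': 409.6896354008256, 'fy': 409.6896354008256, 'cx': 272.53766439575776, 'cy': 214.71534346876862, 'k1': -0.06640034194591207, 'R': array([[ 0.02895119, -0.99931739,  0.0229473 ],
       [-0.99648323, -0.03065977, -0.0779817 ],
       [ 0.07863203, -0.02060894, -0.99669066]]), 't': array([ -21.61330541,  579.93854769, 1162.48763881])}
{'fx': 438.1128028465765, 'fy': 438.1128028465765, 'cx': 283.62943272481573, 'cy': 202.5465127926761, 'k1': 0.024442675451263572, 'R': array([[ 0.99461547, -0.10320538, -0.00941863],
       [-0.08569778, -0.76796399, -0.63473396],
       [ 0.05827479,  0.63212337, -0.77267334]]), 't': array([-560.48105872,  148.43722952, 1372.90236927])}
```

View pics/top0.png

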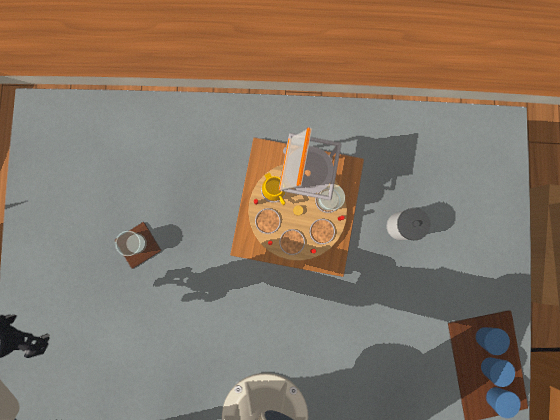

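View pics/side0.png

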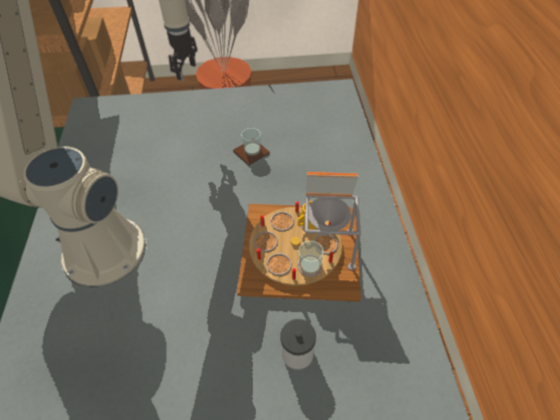

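The top view shows the jug (272,187) left of the cone and the tumbler (330,197) right of it, so the turn is +1 click (counter-clockwise). I'll enlarge it for measuring.

```bash
python3 - <<'E'
import cv2
a=cv2.imread("pics/top0.png")[120:280,225:365]; cv2.imwrite("pics/c1.png",cv2.resize(a,None,fx=3.75,fy=3.75,interpolation=cv2.INTER_CUBIC))
a=cv2.imread("pics/side0.png")[165:305,235:370]; cv2.imwrite("pics/c2.png",cv2.resize(a,None,fx=4,fy=4,interpolation=cv2.INTER_CUBIC))
E
```

```text
(no output)
```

View pics/c1.png

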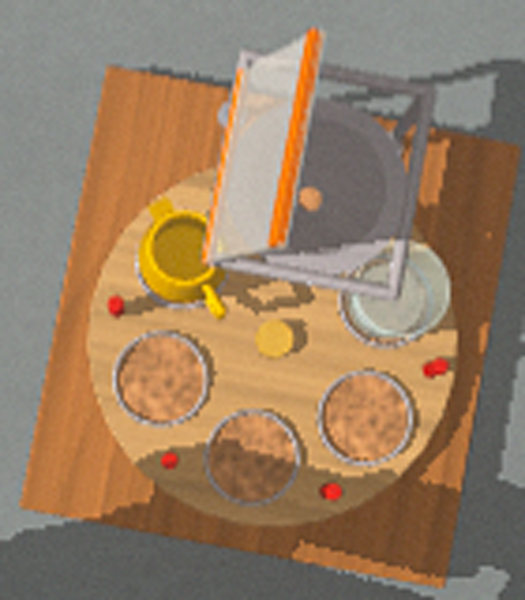

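View pics/c2.png

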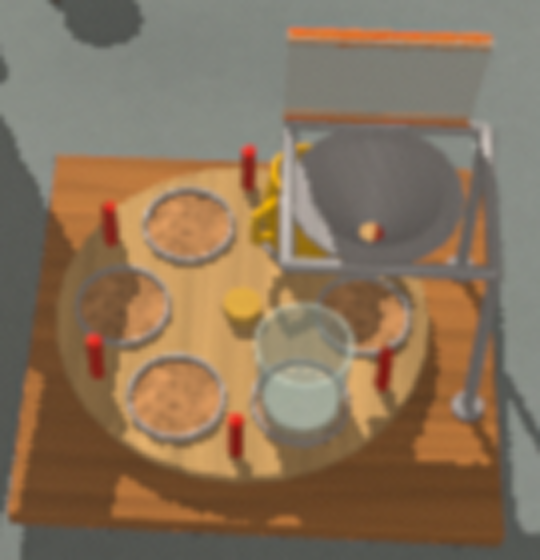

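```bash
cat > h.py <<'E'
import numpy as np
from scipy.optimize import least_squares
CP={'top':dict(f=409.6896354,c=(272.537664,214.715343),k=-0.0664003419,R=np.array([[0.02895119,-0.99931739,0.0229473],[-0.99648323,-0.03065977,-0.0779817],[0.07863203,-0.02060894,-0.99669066]]),t=np.array([-21.61330541,579.93854769,1162.48763881])),
'side':dict(f=438.1128028,c=(283.629433,202.546513),k=0.0244426755,R=np.array([[0.99461547,-0.10320538,-0.00941863],[-0.08569778,-0.76796399,-0.63473396],[0.05827479,0.63212337,-0.77267334]]),t=np.array([-560.48105872,148.43722952,1372.90236927]))}
def proj(n,X):
    p=CP[n]; c=np.asarray(X,float)@p['R'].T+p['t']; s=c[...,:2]/c[...,2:]
    return s*(1+p['k']*(s**2).sum(-1,keepdims=True))*p['f']+p['c']
def st(v,P):  # station->world
    P=np.asarray(P,float); c,s=np.cos(v[2]),np.sin(v[2]); x,y=P[...,0],P[...,1]
    return np.stack([v[0]+c*x-s*y,v[1]+s*x+c*y,P[...,2]+0*x],-1)
def flap(a,u,x=90): # point on flap u from hinge at angle a
    return [x,62-u*np.cos(a),212+u*np.sin(a)]
E
cat > fit.py <<'E'
from h import *
pol=lambda r,a,z:[r*np.cos(np.radians(a)),r*np.sin(np.radians(a)),z]
T=lambda *q:[(x/3.75+225,y/3.75+120) for x,y in q]; S=lambda *q:[(x/4+235,y/4+165) for x,y in q]
Pt=[pol(120,a,100) for a in(90,150,210,270)]+[pol(90,a,60) for a in(120,180,240)]
It=T((115,303),(168,459),(332,492),(440,366),(161,378),(253,457),(366,417))
Ps=[pol(120,a,100) for a in(210,150,90,270,330)]+[pol(90,a,60) for a in(120,180,240)]
Is=S((93,337),(109,204),(247,149),(236,416),(385,350),(188,226),(123,306),(176,397))
Lt=T((316,35),(278,243)); Ls=S((289,37),(491,42))
def res(v,full=False):
    e=[proj('top',st(v,Pt))-It, proj('side',st(v,Ps))-Is]
    F=st(v,[flap(v[3],123,155),flap(v[3],123,25)]); e+=[proj('top',F)-Lt, proj('side',F[::-1])-Ls]
    return e if full else np.concatenate(e).ravel()
o=least_squares(res,[480,0,-.2,1.1]); print(o.x)
print(np.round(np.vstack(res(o.x,True)),1).tolist())
v=o.x
for n,P in dict(L=pol(120,150,100),R=pol(120,210,100),p270=pol(120,270,100),cone=[90,0,55],lip=flap(v[3],123)).items(): print(n,np.round(st(v,P),1))
E
python3 fit.py
```

```text
[ 5.91829686e+02 -7.48457890e+01 -1.58376181e-01  1.27305544e+00]
[[0.2, -0.0], [0.6, 0.3], [0.6, -0.2], [0.3, -0.2], [-0.1, 0.1], [-0.3, 0.0], [-0.2, 0.1], [0.1, 0.4], [-0.3, 0.3], [0.3, 0.0], [-0.1, 0.5], [0.2, 0.2], [-0.1, -1.2], [-0.3, -1.1], [-0.2, -0.9], [0.4, -1.3], [-0.2, 0.9], [-0.5, -0.3], [0.2, 0.2]]
L [498.7   0.8 100. ]
R [ 479.7 -117.7  100. ]
p270 [ 572.9 -193.3  100. ]
cone [680.7 -89.   55. ]
lip [684.8 -63.4 329.6]
```

Emit:
drive_tool:
  deltas:
    - [0,0,0,0.115]
    - [0,0,0,0.115]
    - [0,0,0,0.115]
    - [0,0,0,0.115]
    - [0,0,0,0.115]
    - [0,0,0,0.115]
    - [0,0,0,0.115]
    - [0,0,0,0.115]
    - [0,0,0,0.115]
    - [0,0,0,0.115]
    - [0,0,0,0.115]
    - [0,0,0,0]
  jaw: 1

```text
clock: 1.1
eef_pos: [279.5, 558.7, 247.9]
tcp_rot: [-3.141, 0.001, 1.408]
contact_force: [-0.7, -1.0, -0.3]
opening: 0.0
```

Emit:
drive_tool:
  deltas:
    - [-2,1.2,0,0]
    - [-2,1.2,0,0]
    - [-2,1.2,0,0]
    - [-2,1.2,0,0]
    - [-2,1.2,0,0]
    - [-2,1.2,0,0]
    - [-2,1.2,0,0]
    - [-2,1.2,0,0]
    - [-2,1.2,0,0]
    - [-2,1.2,0,0]
    - [-2,1.2,0,0]
    - [-2,1.2,0,0]

```text
clock: 2.1
eef_pos: [384.2, 298.1, 248.2]
tcp_rot: [-3.141, 0.0, 1.417]
contact_force: [0.3, 0.2, 0.1]
opening: -0.0
```

Emit:
drive_tool:
  deltas:
    - [-2,1.2,0,0]
    - [-2,1.2,0,0]
    - [-2,1.2,0,0]
    - [-2,1.2,0,0]
    - [-2,1.2,0,0]
    - [-2,1.2,0,0]
    - [-2,1.2,0,0]
    - [-2,1.2,0,0]
    - [-2,1.2,0,0]
    - [-2,1.2,0,0]
    - [-1,1.2,0,0]
    - [0,0,0,0]

```text
clock: 3.1
eef_pos: [482.7, 69.2, 248.3]
tcp_rot: [3.141, 0.0, 1.415]
contact_force: [-0.2, 0.0, 0.3]
opening: -0.002
```

Emit:
drive_tool:
  deltas:
    - [-1.3,0.9,0,0]
    - [-1.3,0.9,0,0]
    - [0,0,1.8,0]
    - [0,0,1.8,0]
    - [0,0,1.8,0]
    - [0,0,1.8,0]
    - [0,0,1.8,0]
    - [0,0,1.8,0]
    - [0,0,1.6,0]
    - [0,0,1.5,0]
    - [0,0,1.0,0]
    - [0,0,1.0,0]

```text
clock: 4.1
eef_pos: [494.6, 43.1, 88.5]
tcp_rot: [-3.141, 0.0, 1.415]
contact_force: [0.4, -0.4, 0.2]
opening: 0.001
```

```bash
python3 - <<'E'
from rig import r,cams
import cv2,numpy as np
p,d=cams.grab_frame("side"); q,e=cams.grab_frame("top")
b=lambda a:cv2.resize(cv2.cvtColor(a,cv2.COLOR_RGB2BGR),(400,400),interpolation=cv2.INTER_CUBIC)
cv2.imwrite("pics/s1.png",np.hstack([b(p[165:305,235:375]),b(q[130:290,215:375])])); print(r.sense()['eef_pos'])
E
```

```text
[494.06854721  42.90557785  88.10136757]
```

View pics/s1.png

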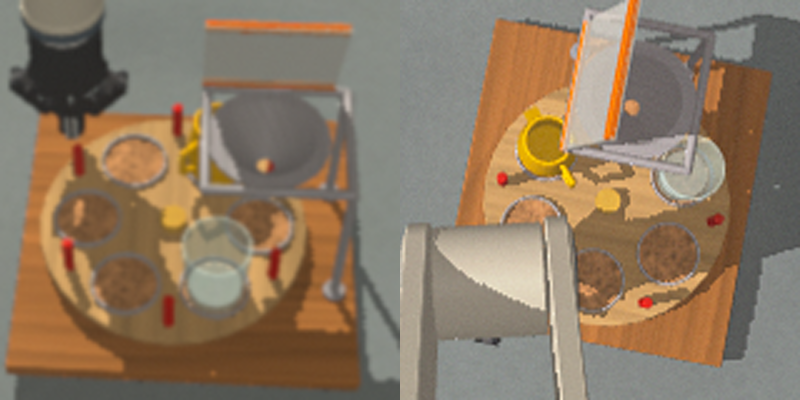

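Emit:
drive_tool:
  deltas:
    - [-0.7,0.3,0,0]
    - [-0.7,0,0,0]
    - [-0.3,0,0,0]
    - [-0.3,0,0,0]
    - [-0.3,0,0,0]
    - [-0.3,0,0,0]
    - [-0.3,0,0,0]
    - [-0.3,0,0,0]
    - [-0.3,0,0,0]
    - [-0.3,0,0,0]
    - [-0.3,0,0,0]
    - [-0.3,0,0,0]

```text
clock: 5.2
eef_pos: [489.0, -0.5, 88.7]
tcp_rot: [-3.137, -0.001, 1.412]
contact_force: [-5.8, 7.8, -0.6]
opening: 0.002
```

Emit:
drive_tool:
  deltas:
    - [-0.3,0,0,0]
    - [-0.3,0,0,0]
    - [-0.3,0,0,0]
    - [-0.3,0,0,0]
    - [-0.3,0,0,0]
    - [-0.3,0,0,0]
    - [-0.3,0,0,0]
    - [-0.3,0,0,0]

```text
clock: 5.87
eef_pos: [486.3, -24.6, 89.2]
tcp_rot: [-3.14, -0.001, 1.412]
contact_force: [-2.0, 5.1, 0.4]
opening: -0.0
```

```bash
python3 - <<'E'
from rig import r,cams
import cv2,numpy as np
p,d=cams.grab_frame("side"); q,e=cams.grab_frame("top")
b=lambda a:cv2.resize(cv2.cvtColor(a,cv2.COLOR_RGB2BGR),(400,400),interpolation=cv2.INTER_CUBIC)
cv2.imwrite("pics/s2.png",np.hstack([b(p[165:305,235:375]),b(q[130:290,215:375])])); print(r.sense()['eef_pos'])
E
```

```text
[486.86077027 -25.0973206   89.30300652]
```

View pics/s2.png

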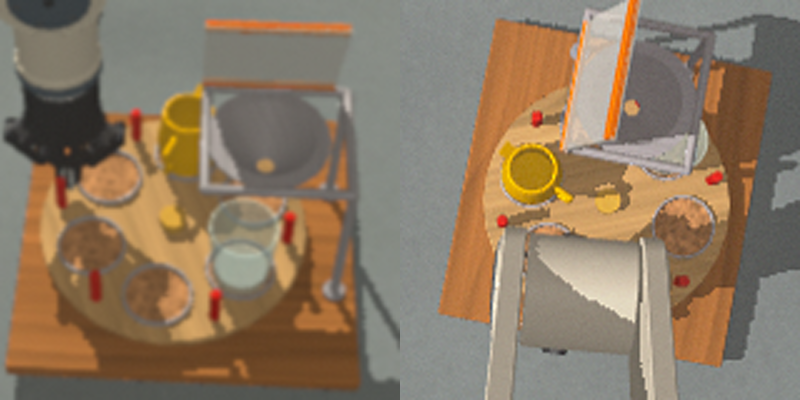

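Emit:
drive_tool:
  deltas:
    - [-0.3,0,0,0]
    - [-0.3,0,0,0]
    - [-0.3,0,0,0]
    - [-0.3,0,0,0]
    - [-0.3,0,0,0]
    - [-0.3,0,0,0]

```text
clock: 6.47
eef_pos: [484.6, -43.1, 89.4]
tcp_rot: [3.141, 0.0, 1.413]
contact_force: [0.8, 3.2, 1.1]
opening: -0.002
```

Emit:
drive_tool:
  deltas:
    - [-0.2,0,0,0]
    - [-0.2,0,0,0]
    - [0,0,0,0]
    - [0,0,0,0]

```text
clock: 6.8
eef_pos: [483.8, -47.0, 89.3]
tcp_rot: [-3.142, 0.0, 1.413]
contact_force: [-0.2, -0.4, -0.9]
opening: 0.002
```

```bash
python3 - <<'E'
from rig import r,cams
import cv2,numpy as np
p,d=cams.grab_frame("side"); q,e=cams.grab_frame("top")
b=lambda a:cv2.resize(cv2.cvtColor(a,cv2.COLOR_RGB2BGR),(400,400),interpolation=cv2.INTER_CUBIC)
cv2.imwrite("pics/s3.png",np.hstack([b(p[165:305,235:375]),b(q[130:290,215:375])])); print(r.sense()['eef_pos'])
E
```

```text
[483.73891452 -46.84641186  89.21957493]
```

View pics/s3.png

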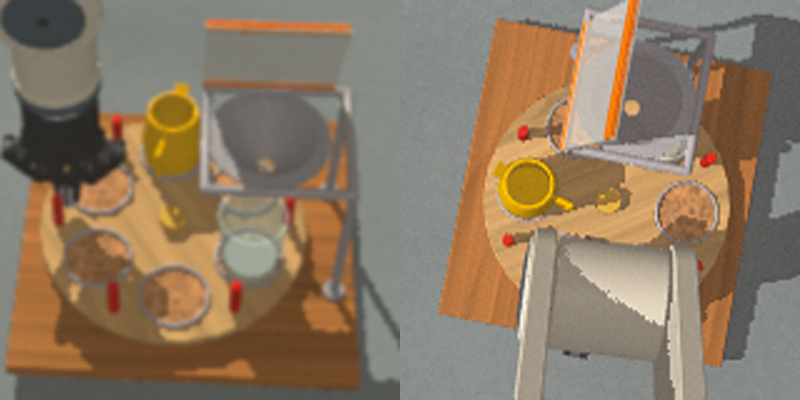

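Emit:
drive_tool:
  deltas:
    - [0,0,0,0]
    - [0,0,0,0]
    - [0,0,0,0]
    - [0,0,0,0]
    - [0,0,0,0]
    - [0,0,0,0]

```text
clock: 7.4
eef_pos: [483.8, -46.7, 89.3]
tcp_rot: [-3.142, 0.0, 1.413]
contact_force: [1.1, 0.3, -0.3]
opening: 0.004
```

```bash
cat > ang.py <<'E'
from h import *
from rig import r,cams
import cv2
V=[591.83,-74.85,-.1584]
def carousel():
    # carousel angle mod 60 deg, from red pegs in both fixed views
    tot=0; A=np.arange(0,60,.5)
    for n in('top','side'):
        p=cams.grab_frame(n)[0].astype(float); m=((p[...,0]>110)&(p[...,1]<70)&(p[...,2]<70)).astype(np.float32)
        m=cv2.GaussianBlur(m,(0,0),1)
        s=[]
        for a in A:
            th=np.radians(a+30+60*np.arange(6)); P=[[120*np.cos(t),120*np.sin(t),z] for t in th for z in(70,80,90,98)]
            uv=proj(n,st(V,P)).astype(np.float32); s.append(cv2.remap(m,uv[None,:,0],uv[None,:,1],cv2.INTER_LINEAR).sum())
        s=np.array(s); print(n,A[s.argmax()],round(float(s.max()),1)); 
        cv2.imwrite(f"pics/{n}_last.png",cv2.cvtColor(p.astype(np.uint8),cv2.COLOR_RGB2BGR))
if __name__=="__main__": carousel(); s=r.sense(); print(s['eef_pos'],s['clock'])
E
python3 ang.py
```

```text
top 33.5 11.8
side 32.5 15.0
[483.82603859 -46.69781047  89.27704203] 7.5
```

Emit:
drive_tool:
  deltas:
    - [-0.2,0,0,0]
    - [-0.2,0,0,0]
    - [-0.2,0,0,0]
    - [0,0,0,0]
    - [0,0,0,0]

```text
clock: 7.92
eef_pos: [482.8, -52.9, 89.3]
tcp_rot: [-3.142, 0.0, 1.413]
contact_force: [-0.8, -0.3, -0.1]
opening: 0.003
```

```bash
python3 ang.py
```

```text
top 36.0 10.4
side 36.0 14.2
[482.8040639  -52.75453806  89.27238656] 8.0167
```

Emit:
drive_tool:
  deltas:
    - [-0.2,0,0,0]
    - [-0.2,0,0,0]
    - [-0.2,0,0,0]
    - [-0.2,0,0,0]
    - [0,0,0,0]
    - [0,0,0,0]
    - [0,0,0,0]
    - [0,0,0,0]
    - [0,0,0,0]

```text
clock: 8.77
eef_pos: [481.6, -60.5, 89.3]
tcp_rot: [-3.141, 0.0, 1.413]
contact_force: [-0.3, 0.3, -0.2]
opening: 0.001
```

```bash
python3 ang.py
```

```text
top 43.0 12.5
side 42.5 12.5
[481.57375734 -60.4859981   89.27222792] 8.8667
```

Emit:
drive_tool:
  deltas:
    - [0,0,0,0]
    - [0,0,0,0]
    - [0,0,0,0]
    - [0,0,0,0]
    - [0,0,0,0]
    - [0,0,0,0]
    - [0,0,0,0]
    - [0,0,0,0]
    - [0,0,0,0]
    - [0,0,0,0]
    - [0,0,0,0]
    - [0,0,0,0]

```text
clock: 9.87
eef_pos: [481.7, -60.5, 89.3]
tcp_rot: [3.142, 0.0, 1.413]
contact_force: [0.3, 0.2, -0.9]
opening: -0.001
```

```bash
python3 ang.py
```

```text
top 59.5 9.3
side 59.5 12.8
[481.61571754 -60.52436756  89.27225274] 9.9667
```

The carousel has snapped to 60°. Next I lift clear and go round to the flap's outer side.

Emit:
drive_tool:
  deltas:
    - [0.3,0,0,0]
    - [0,0,-2.3,0]
    - [0,0,-2.5,0]
    - [0,0,-2.5,0]
    - [0,0,-2.5,0]
    - [0,0,-2.5,0]
    - [0,0,-2.5,0]
    - [0,0,-2.5,0]
    - [0,0,-2.5,0]
    - [0,0,-2.5,0]
    - [0,0,-2.5,0]
    - [0,0,-2.5,0]

```text
clock: 10.97
eef_pos: [481.8, -57.3, 363.6]
tcp_rot: [3.141, -0.0, 1.413]
contact_force: [0.4, 0.8, 0.0]
opening: -0.001
```

Emit:
drive_tool:
  deltas:
    - [2,0,0,0]
    - [2.2,0,0,0]
    - [2.2,0,0,0]
    - [2.2,0,0,0]
    - [2.2,0,0,0]
    - [1.5,0.8,0,0]
    - [0,2,0,0]
    - [0,2,0,0]
    - [0,2,0,0]
    - [0,2,0,0]
    - [0,2,0,0]
    - [0,2,0,0]

```text
clock: 11.97
eef_pos: [629.3, 43.5, 361.9]
tcp_rot: [-3.141, 0.0, 1.413]
contact_force: [0.3, -0.4, 0.8]
opening: -0.002
```

Emit:
drive_tool:
  deltas:
    - [0,2,0,0]
    - [0,2,0,0]
    - [0,2,0,0]
    - [0,1,0,0]
    - [0,0,0,0]
    - [0,0,0,0]

```text
clock: 12.47
eef_pos: [696.9, 32.7, 361.6]
tcp_rot: [-3.14, 0.0, 1.413]
contact_force: [-0.5, -0.1, 0.0]
opening: 0.004
```

```bash
cat > where.py <<'E'
from ang import *
s=r.sense(); d=s['eef_pos']-[V[0],V[1],17]; c,q=np.cos(V[2]),np.sin(V[2])
print('station x,y, tip z',np.round([c*d[0]+q*d[1],-q*d[0]+c*d[1],d[2]-0],1),'tips',round(s['eef_pos'][2]-17,1),s['contact_force'],s['clock'])
E
python3 where.py; python3 ang.py
```

```text
station x,y, tip z [ 86.8 122.8 344.6] tips 344.6 [-0.51696935 -0.12087544  0.03362926] 12.4667
top 0.0 6.9
side 0.0 14.6
[696.27155407  32.90899038 362.19604672] 12.5667
```

Emit:
drive_tool:
  deltas:
    - [-1.6,0.1,0.9,0]
    - [-1.6,0.1,1.0,0]
    - [-1.6,0.1,1.0,0]
    - [-0.9,0,0,0]
    - [-0.8,0,0,0]
    - [-0.7,0,0.15,0]
    - [-0.6,0,0.15,0]
    - [-0.9,0,0.35,0]
    - [-0.9,0,0.4,0]
    - [-0.8,0,0.4,0]
    - [0,0,0,0]

```text
clock: 13.48
eef_pos: [683.0, -72.0, 317.7]
tcp_rot: [-3.14, 0.001, 1.412]
contact_force: [0.7, 0.1, -0.1]
opening: 0.002
```

Emit:
drive_tool:
  deltas:
    - [-0.7,0,0.5,0]
    - [-0.7,0,0.55,0]
    - [-0.65,0,0.6,0]
    - [-0.55,0,0.65,0]
    - [-0.55,0,0.7,0]
    - [-0.5,0,0.75,0]
    - [-0.4,0,0.8,0]
    - [-0.35,0,0.8,0]
    - [-0.25,0,0.8,0]
    - [0,0,0,0]

```text
clock: 14.32
eef_pos: [675.2, -116.7, 254.9]
tcp_rot: [-3.138, 0.0, 1.412]
contact_force: [-1.0, -0.4, -0.1]
opening: 0.0
```

```bash
python3 where.py; python3 - <<'E'
from ang import *
a=cams.grab_frame("side")[0][100:310,215:425]; b=cams.grab_frame("top")[0][90:290,205:405]
z=lambda a:cv2.resize(cv2.cvtColor(a,cv2.COLOR_RGB2BGR),(400,400),interpolation=cv2.INTER_CUBIC)
cv2.imwrite("pics/f1.png",np.hstack([z(a),z(b)]))
E
```

```text
station x,y, tip z [ 88.9 -28.2 237.9] tips 237.9 [-0.95193019 -0.39151209 -0.12787429] 14.3167
```

View pics/f1.png

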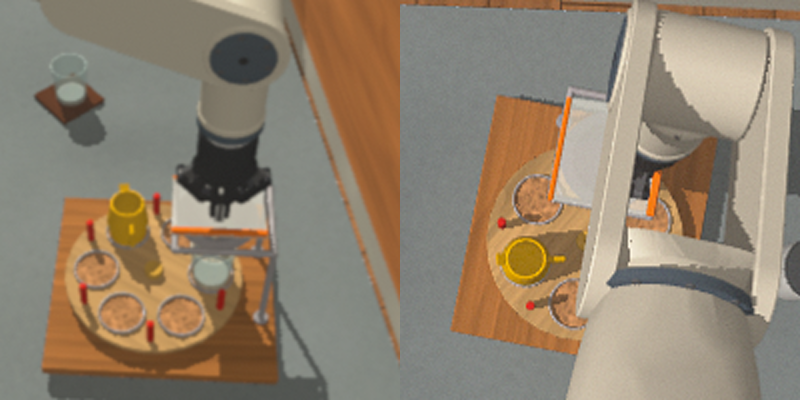

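The flap lies under the fingertip, nearly shut, and the tumbler is beneath the cone. Now I press it down.

Emit:
drive_tool:
  deltas:
    - [-0.2,0,0.7,0]
    - [-0.1,0,0.7,0]
    - [-0.1,0,0.5,0]
    - [0,0,0.2,0]
    - [0,0,0.1,0]
    - [0,0,0,0]

```text
clock: 14.92
eef_pos: [675.5, -120.2, 234.9]
tcp_rot: [-3.141, -0.0, 1.413]
contact_force: [0.1, 1.1, -0.1]
opening: 0.0
```

Emit:
drive_tool:
  deltas:
    - [0,0,0.1,0]
    - [0,0,0.1,0]
    - [0,0,0,0]

```text
clock: 15.17
eef_pos: [675.7, -120.3, 233.3]
tcp_rot: [3.141, -0.0, 1.413]
contact_force: [-0.0, 0.5, -0.0]
opening: 0.002
```

Emit:
drive_tool:
  deltas:
    - [0,0,0.1,0]
    - [0,0,0.1,0]
    - [0,0,0,0]

```text
clock: 15.42
eef_pos: [675.8, -120.3, 231.6]
tcp_rot: [3.141, 0.0, 1.413]
contact_force: [-0.3, 0.4, 1.9]
opening: 0.002
```

Emit:
drive_tool:
  deltas:
    - [0,0,0.1,0]
    - [0,0,0,0]

```text
clock: 15.58
eef_pos: [675.8, -120.3, 231.5]
tcp_rot: [3.141, 0.0, 1.413]
contact_force: [-3.9, 0.7, 8.6]
opening: -0.001
```

Emit:
drive_tool:
  deltas:
    - [0,0,0.1,0]
    - [0,0,0,0]
    - [0,0,0,0]

```text
clock: 15.83
eef_pos: [675.9, -120.4, 231.4]
tcp_rot: [3.14, 0.0, 1.413]
contact_force: [-4.4, 0.7, 15.1]
opening: -0.002
```

Emit:
drive_tool:
  deltas:
    - [0,0,-0.5,0]
    - [0,0,-1,0]
    - [0,0,-2,0]
    - [0,0,-2,0]
    - [0,0,-2,0]
    - [0,0,-2,0]
    - [3,0,-2,0]
    - [3,0,-1,0]
    - [3,0,0,0]
    - [3,0,0,0]
    - [3,0,0,0]
    - [3,0,0,0]

```text
clock: 16.83
eef_pos: [704.1, 58.9, 354.9]
tcp_rot: [3.141, -0.0, 1.413]
contact_force: [1.0, -0.3, -0.3]
opening: 0.002
```

Emit:
drive_tool:
  deltas:
    - [3,-2,0,0]
    - [3,-2,0,0]
    - [3,-2,0,0]
    - [3,-2,0,0]
    - [3,-2,0,0]
    - [3,-2,0,0]
    - [3,-2,0,0]
    - [3,-2,0,0]
    - [0,0,0,0]
    - [0,0,0,0]
    - [0,0,0,0]

```text
clock: 17.75
eef_pos: [583.9, 319.4, 354.5]
tcp_rot: [3.141, 0.0, 1.413]
contact_force: [0.1, 1.2, 0.8]
opening: -0.002
```

```bash
python3 ang.py; python3 - <<'E'
import cv2,numpy as np
z=lambda a:cv2.resize(a,(400,400),interpolation=cv2.INTER_CUBIC)
cv2.imwrite("pics/end.png",np.hstack([z(cv2.imread("pics/side_last.png")[160:310,230:380]),z(cv2.imread("pics/top_last.png")[120:280,215:375])]))
from h import *
V=[591.83,-74.85,-.1584]
for n in('top','side'): print(n,[[(int(u),int(w)) for u,w in proj(n,st(V,[flap(a,123,155),flap(a,123,25)]))] for a in(0,.05,.1)])
E
```

```text
top 59.5 13.6
side 0.0 14.9
[584.29244675 318.54281789 354.39548467] 17.85
top [[(338, 148), (329, 199)], [(339, 147), (329, 199)], [(339, 147), (330, 198)]]
side [[(354, 230), (304, 228)], [(354, 229), (304, 227)], [(354, 227), (304, 225)]]
```

View pics/end.png

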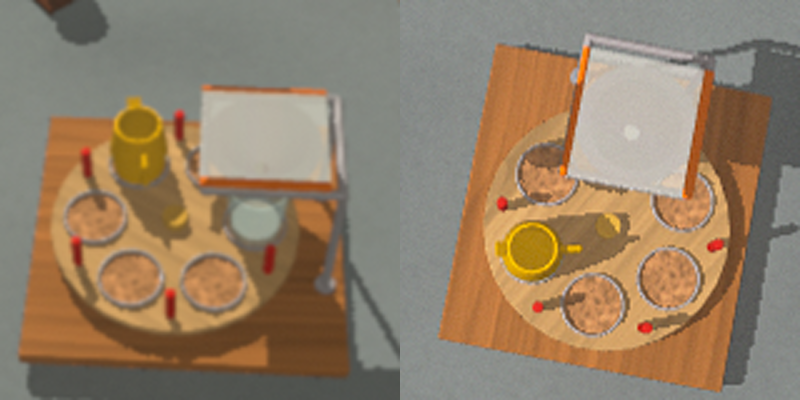

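```bash
python3 -c "from rig import job; print(job.sign_off())"
```

```text
the job is handed in; nothing more can be done
None
```

The drip station is ready and the job is handed in, about 18 s into the 51 s allowed.

- **Carousel:** I pushed the left near peg, which turned the carousel one click counter-clockwise. It stalled just past half way (about 33°), so I nudged it on about 14 mm until it snapped into its detent by itself. The last two views put its angle at 59.5° and 60°. The side view shows the tumbler upright under the cone and the jug upright in its well.
- **Flap:** I then pushed the flap over and down until the fingertip met a firm stop at height 214.5 mm, which is the shut height. I pressed to 15 N there and backed away clear. In the last picture the flap's free edge is where a fully shut flap should appear, to within a pixel or so.
- **Contact:** The highest force I read was about 16 N, and no check failed or disagreed. I kept the arm away from the spare tumbler, its coaster and the canister, but I took no final close-up of them.

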